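Sort the standoffs and hold up the camera mast

TASK

Lay the long and the short loose standoff in the free groove of the rack that holds their own length, flat on the groove's floor, and let go of them. Then, to photograph the sorted rows, push the camera mast's release button all the way down, take the rubber grip on top of the camera and pull it straight up past the first stop to the second stop. Finish while still holding the mast fully extended with the gripper, because it springs back down when released; do not shift anything else on the table.

Things in the scene. Friction and masses are not known exactly. Their poses are not given: they have to be found in the camera images.
- long_mid (a point): loose square aluminium standoff (spacer tube), 18 x 18 mm in section and 70 mm long, lying on the table near the robot; this point is its centre, half-way up (9 mm above its underside); x along its length, z up. The two loose standoffs look alike except in length and may have swapped places. About 25 to 60 g.
- short_mid (a point): loose square aluminium standoff (spacer tube), 18 x 18 mm in section and 45 mm long, lying on the table near the robot; this point is its centre, half-way up (9 mm above its underside); x along its length, z up. The two loose standoffs look alike except in length and may have swapped places. About 25 to 60 g.
- rack_long: fixed wooden rack 100 (x) x 140 (y) x 22 mm high; origin centre of underside. Three grooves along x, 45 mm apart in y, each 84 mm long, 26 wide, 5 deep (floor 17 mm above the table). The middle and -y grooves hold fixed 70 mm pattern standoffs (tops 35 mm above the table), the +y one is free. The two racks look alike but for this, and may have swapped places.
- rack_short: fixed wooden rack 100 (x) x 140 (y) x 22 mm high; origin centre of underside. Three grooves along x, 45 mm apart in y, each 59 mm long, 26 wide, 5 deep (floor 17 mm above the table). The middle and -y grooves hold fixed 45 mm pattern standoffs (tops 35 mm above the table), the +y one is free. The two racks look alike but for this, and may have swapped places.
- rack_long_free (a point): where the centre of a seated 70 mm standoff belongs in the free groove of rack_long, 26 mm above the table; x along the groove, z up. The free groove is at the rack's +y edge, its neighbour's centre line 45 mm away towards -y.
- rack_short_free (a point): where the centre of a seated 45 mm standoff belongs in the free groove of rack_short, 26 mm above the table; x along the groove, z up. The free groove is at the rack's +y edge, its neighbour's centre line 45 mm away towards -y.
- button_top (a point): centre of the top face of the grey round release button, 26 mm across, on a black housing (36 x 44 mm, top 36 mm above the table) at the near end of the mast base. Up, its top is 46 mm above the table; it moves straight down 8 mm. About 4 N moves it, more if pushed fast; it stops hard and stays down once pressed. z up.
- release (a joint): travel of the release button, m: 0 up, 0.008 fully down. The mast is unlatched from about 0.006; until then the mast cannot be pulled up.
- mast_grip (a point): centre of the flat upright rubber grip on top of the camera: 18 mm thick along this y, 30 mm wide along x, from 23 mm below this point (the camera's top face) to 19 mm above it. Mast down, this point is 150 mm above the table; at the second stop 270 mm. It moves straight up along z. The button is 100 mm away along -x.
- lower_tube (a joint): extension of the mast's lower tube out of its sleeve, m: 0 down, 0.06 at its stop. A return spring pulls it back with 2 to 3 N, so it comes out first: its end is the mast's first stop.
- upper_tube (a joint): extension of the upper tube (with camera and grip) out of the lower tube, m: 0 down, 0.06 at its hard stop. A spring pulls it back with 6 to 7 N, plus 1.4 N weight, so it comes out after the lower tube. Both tubes out is the second stop, camera 120 mm up. Let go, the mast goes down again.
- pot: small glass jar with a steel cap, 38 mm across, 45 mm tall, standing between the two loose standoffs; origin centre of underside. To be left where it is.
- tester: black handheld cable tester lying flat, 150 x 62 x 32 mm (long along its own x), near the robot to the right of the loose standoffs; origin centre of underside. To be left where it is.
- tape: roll of yellow tape lying flat, 90 mm across, 24 mm tall; origin centre of underside. To be left where it is.
- bottle: brown glass bottle, 64 mm across, 190 mm tall, behind the racks; origin centre of underside. To be left where it is.
- driver: screwdriver lying behind the mast and racks; origin at its underside. To be left where it is.
- mug: white mug, 80 mm across, 90 mm tall, to the left of the racks; origin centre of underside. To be left where it is.
- carton_small: small cardboard carton 90 x 140 x 70 mm on the right near the robot; origin centre of underside. To be left where it is.
- mast: fixed upright mast: base plate 200 (x) x 100 (y) x 16 mm, sleeve 30 mm across up to 88 mm; origin on the mast axis at the table, 135 mm from the plate's -x edge, where the button is
- camera: black camera box 44 x 44 x 36 mm, lens along its +y, with its rubber grip, fixed on the upper tube; origin on the mast's axis at the underside of the camera, 60 mm below the grip's centre
Not all that is in view belongs to the job. What is shaped like the part that bears short_mid but purple is not meant.

How it is judged:
By the outcome, as a careful person would: the job done as asked, in the order asked, and still so for the second after the job is handed in, while the arm keeps its last pose, push and grip.
It also fails if it takes over 64 s, if anything falls off the work surface, if the arm or the gripper's body presses on something with over 40 N, if the wrist force passes 120 N, or if a joint passes its speed limit or range.

ROBOT

A 6-joint arm with a two-finger parallel gripper is mounted at the origin on the work surface. World frame = base frame: x ahead of the robot, y to its left, z up, the work surface at z = 0. Lengths are in mm, angles in degrees, forces in N, time in s.
With the tool pointing down it reaches from about 350 to 850 mm from the base axis. Payload 8.1 kg.
Tool frame: the origin (TCP) lies between the finger pads; the fingertips stand 17 mm ahead of it and the grasp point (between the pads) lies 2 mm behind it; z points along the fingers, y is the line along which they close (so a half turn about z gives the same grasp; the last joint's range is limited). The gripper opens to 85 mm and grips with 20 to 120 N. Pads are 22 mm wide; open, the fingers measure 114 mm over their backs; the gripper's body (76 mm by 85 mm) begins 54 mm behind the grasp point. The pads swing forward as they close: fully open they stand 13 mm farther back than shut.
Start: joints at [61.914, 7.471, 85.268, -0, 87.261, -4.893], TCP at [236.281, 551.522, 248.292] pointing down, gripper open.
Joint ranges: [-169.43, 169.43], [-51.17, 129.36], [1.28, 143.12], [-76.62, 256.62], [0, 156.53], [-152.29, 152.29]. Speed limits (degrees/s): [136.94, 136.94, 159.86, 180, 180, 180].

INTERFACE

Orientations are given as [roll, pitch, yaw] about the fixed x, y, z axes, in that order (R = Rz(yaw) Ry(pitch) Rx(roll)).
In Python, from bench import sense, snapshot, hand_in, trace, place_of gives the robot as it stands.
- The arm moves only by the shell command python3 -m handwheel 'ROWS' [FORCE]. ROWS is JSON, a list of rows, each a list of 7 numbers: the opening, from -1 (shut) to 1 (fully open), then the shift along the tool's x, y, z in cm, then the turn, a rotation vector about the tool's x, y, z in rad. A call has 1 to 12 rows; each row shifts and turns the commanded pose from where the row before left it, along the tool's axes as they then stand; what a row does not reach is not made up. A row lasts 1/12 s, in which the tool goes at most 41.7 mm and 7.16 degrees, less where a joint would pass 70% of its speed; a pose out of reach is approached as far as the arm can. A call with a gripper value outside its range is refused whole. The fingers move at their own pace and stop on an object; FORCE is the grip in N (left out, the last holds). Time passes only in rows, so rows that do not move let the fingers close. It gives the time, the measured TCP pose, the force, the opening and the grip force at its end, in the units of the state.
- sense(): the state, without advancing time (a new reading comes with each control period).
- snapshot(name): name is "side" or "top"; returns a dict with "image" (480x640x3 uint8, red, green, blue), "intrinsics" (3x3 intrinsics, pixels), "k1" (the pictures are not rectified: a ray, as slopes to the right and down, at radius r is drawn at 1 + k1 r^2 times it, then the intrinsics apply), "R" (3x3) and "t" (3): a world point X has camera coordinates R X + t. Camera axes: x right, y down, z forward; pixel columns grow to the right and rows downward; lengths in mm; the calibration is good to about 2 mm. A picture is of the moment at which its call begins. There is no depth.
- hand_in(): hands the job in; it is judged then, once.
Trained networks look in a picture, given as the dict that the camera call returned (one of the last four; its "shot" number tells which), for a name from the list of things; names that differ only in an ending like _2 or _b are one class to them, and where a whole thing is asked for, a point or a joint stands for the part that bears it (a point fixed in the world has none). Each returns a list of dicts, best first, with "conf" (0 to 1); they miss things now and then, are a little off and sometimes report something else, mostly with a low value. They report only what shows in the picture. A call takes as long as a camera call. They do not tell look-alikes from the thing itself.
- trace(picture, query): "pixels" (480x640 bool, what is visible of it).
- place_of(picture, query): "location" ([x, y, z] in mm, in world coordinates, good to about 4 mm: a listed point, or the origin of a listed thing).
The state is a dict: "time": time; "joint_pos": joint angles; "qd": joint speeds; "joint_efforts": joint torques, N m; "tool_pos": TCP position; "tcp_rot": TCP orientation; "ft_force": force on the tool from outside, world axes, zero at the start; "wrist_torque": the same for the moment, N m; "finger_gap": finger opening in mm; "grip_force": force on a finger pad.
Only numpy, scipy, OpenCV 4.12 (cv2) and the standard library are available. Lean on these libraries where they do the work, as an engineer would, in place of code of your own. Each camera call takes 0.05 s, during which the arm holds its last target. There are 200 camera calls.

## Working session

There is one attempt and no reset: what is moved stays moved. The work goes in short steps, Python scripts to look and compute and a shell command to move; the robot and the scene stay as the last step left them, time stands still between calls to the robot, and variables do not carry over. Pictures are saved under pics/ and viewed, at most 10 in all, crops included, and the job is handed in when it is done.

```bash
mkdir -p pics; ls; python3 - <<'E'
from bench import *
import cv2,numpy as np
s=sense();print(s)
for n in("top","side"):
    p=snapshot(n);cv2.imwrite(f"pics/{n}0.png",p["image"][:,:,::-1])
    print(n,p["intrinsics"],p["k1"],p["R"],p["t"])
    for q in "long_mid short_mid rack_long rack_short rack_long_free rack_short_free button_top mast_grip pot tester mast camera tape".split():
        print(q,[(np.round(d["location"]).tolist(),round(d["conf"],2)) for d in place_of(p,q)][:4])
E
```

```text
pics
{'time': 0.0, 'joint_pos': array([ 6.19125832e+01,  7.51377451e+00,  8.53319043e+01, -1.14843015e-03,
        8.72615931e+01, -4.89067061e+00]), 'qd': array([-0.13836088,  0.0626232 , -0.07778961,  0.0914561 ,  0.03027503,
        0.03593913]), 'joint_efforts': array([-2.47717173e-03, -5.69383121e+01, -5.00563788e+01, -5.05145272e-04,
        1.44524756e-02,  2.69392572e-06]), 'tool_pos': array([236.04311112, 551.03530861, 247.23315288]), 'tcp_rot': array([-1.79893021e+02, -8.00259046e-03,  1.56803302e+02]), 'ft_force': array([-0.09274781, -0.09270919,  0.10775818]), 'wrist_torque': array([ 0.00792262, -0.0109318 ,  0.01787833]), 'grip_force': 0.0, 'finger_gap': 85.3208349482148}
top [[527.61553104   0.         322.1371137 ]
 [  0.         527.61553104 238.44561123]
 [  0.           0.           1.        ]] -0.05406171359343642 [[ 0.02443532 -0.99968534 -0.00566944]
 [-0.98656469 -0.02319748 -0.16171579]
 [ 0.16153339  0.00954485 -0.98682109]] [ -21.69352701  532.09987363 1367.26779612]
long_mid [([590.0, -279.0, 94.0], 0.55), ([435.0, 305.0, 9.0], 0.54)]
short_mid [([331.0, 75
[... 926 characters left out ...]
 77.0, 15.0], 0.49)]
rack_long [([604.0, 19.0, -2.0], 0.6), ([437.0, 196.0, -0.0], 0.42), ([688.0, 400.0, 1.0], 0.33)]
rack_short [([573.0, 231.0, 2.0], 0.71), ([591.0, -275.0, -5.0], 0.28)]
rack_long_free [([612.0, 65.0, 22.0], 0.79)]
rack_short_free [([564.0, 276.0, 25.0], 0.96), ([608.0, 18.0, 4.0], 0.37), ([443.0, 108.0, 8.0], 0.3)]
button_top [([498.0, -300.0, 42.0], 0.59)]
mast_grip [([595.0, -276.0, 155.0], 0.89)]
pot [([757.0, -142.0, -2.0], 0.61), ([437.0, 196.0, 2.0], 0.56)]
tester [([381.0, -37.0, 1.0], 0.86), ([760.0, 26.0, 4.0], 0.33), ([498.0, -299.0, 40.0], 0.23)]
mast [([591.0, -276.0, -2.0], 0.81)]
camera [([594.0, -274.0, 87.0], 0.77), ([759.0, -143.0, -2.0], 0.28)]
tape []
```

View pics/top0.png

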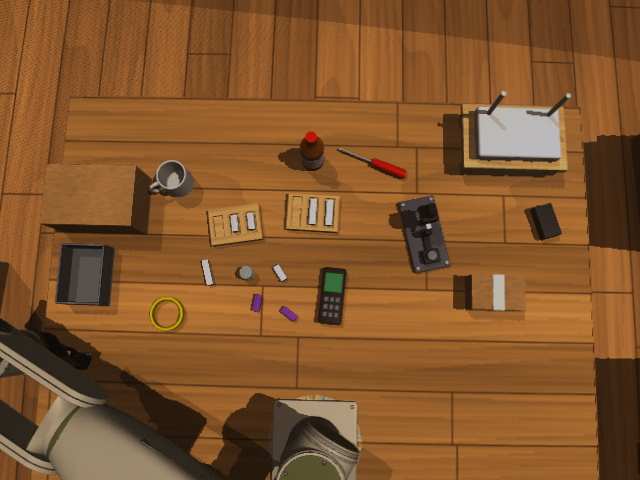

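View pics/side0.png

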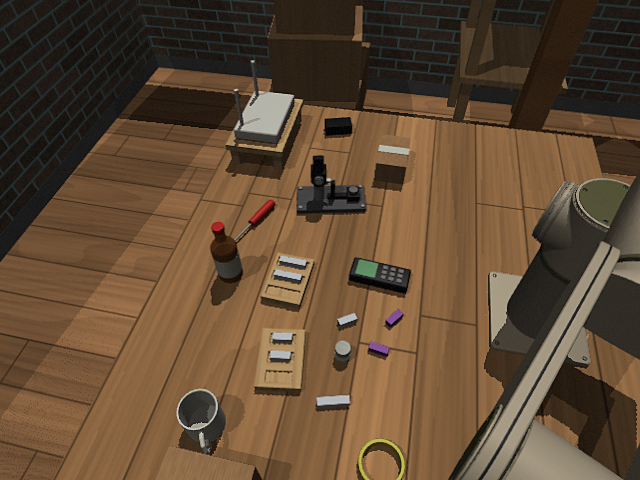

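Top view: the long loose standoff is at (207,272), the short one at (280,272) and the pot at (246,272). The short rack is at (235,225), the long rack at (313,213), and the mast at (425,235) with its button at (432,255). The side view agrees. The purple pieces are decoys. Next I'll fit boxes of known size to get the yaws.

```bash
cat > h.py <<'E'
from bench import *
import cv2,numpy as np
from scipy.optimize import minimize
def proj(p,X):
    c=np.asarray(X,float)@np.array(p["R"]).T+p["t"]; s=c[:,:2]/c[:,2:]
    s=s*(1+p["k1"]*(s**2).sum(1,keepdims=True)); K=p["intrinsics"]
    return s*[K[0][0],K[1][1]]+[K[0][2],K[1][2]]
def box(x,y,a,L,W,z0,z1):
    a=np.radians(a);c,s=np.cos(a),np.sin(a)
    return [[x+c*u-s*v,y+s*u+c*v,z] for u in(-L/2,L/2) for v in(-W/2,W/2) for z in(z0,z1)]
S=8
def sil(p,X,w):
    h=cv2.convexHull(proj(p,X).astype(np.float32))[:,0]
    m=np.zeros((w[3]*S,w[2]*S),np.uint8)
    cv2.fillConvexPoly(m,np.round((h+.5-[w[0],w[1]])*S).astype(int),255); 
    return cv2.resize(m,(w[2],w[3]),interpolation=cv2.INTER_AREA)/255.
def fit(ps,masks,x,y,L,W,z0,z1,pad=60):
    ws=[]
    for p in ps:
        c=proj(p,[[x,y,z1]])[0]; r=int(pad*.45+4); ws.append((int(c[0])-r,int(c[1])-r,2*r,2*r))
    ms=[m[w[1]:w[1]+w[3],w[0]:w[0]+w[2]] for m,w in zip(masks,ws)]
    def cost(q): return sum(np.abs(sil(p,box(*q,L,W,z0,z1),w)-m).sum() for p,m,w in zip(ps,ms,ws))
    best=None
    for a in range(-90,90,20):
        r=minimize(cost,[x,y,a],method="Nelder-Mead",options=dict(initial_simplex=[[x,y,a],[x+6,y,a],[x,y+6,a],[x,y,a+12]],xatol=.1,fatol=.05))
        if best is None or r.fun<best.fun: best=r
    return np.round(best.x,1),round(best.fun,1),[int(m.sum()) for m in ms]
def white(p):
    h=cv2.cvtColor(p["image"],cv2.COLOR_RGB2HSV).astype(int)
    return np.clip((75-h[...,1])/25.,0,1)*(h[...,2]>110)
E
python3 - <<'E'
from h import *
ps=[snapshot("top"),snapshot("side")]; M=[white(p) for p in ps]
print("long",fit(ps,M,437,303,70,18,0,18,50)); print("short",fit(ps,M,443,107,45,18,0,18,35))
for n,q,x,y,L in(("rl","rack_long",611,20,70),("rs","rack_short",572,233,45)):
    T=[(max(trace(p,q),key=lambda d:d["conf"],default={"pixels":np.zeros((480,640))})["pixels"]).astype(float) for p in ps]
    print(n,fit(ps,T,x,y,100,140,0,22,100))
    
    for dy in(0,-45): print("pat",fit(ps,M,x,y+dy,L,18,22,35,40))
T=[trace(p,"mast") for p in ps]
print([ (t[0]["conf"],t[0]["pixels"].sum()) if t else 0 for t in T])
for q in("button_top","mast_grip","camera"):
  for p in ps: print(q,[(np.round(d["location"],1).tolist(),round(d["conf"],2)) for d in place_of(p,q)][:2])
E
```

```text
long (array([439.1, 301.9,  15.9]), np.float64(141.6), [163, 297])
short (array([442.6, 104.8,  33.7]), np.float64(89.4), [113, 132])
rl (array([610.2,  19.9,  -2.9]), np.float64(158.1), [1875, 2065])
pat (array([611. ,  19.6,  -2.6]), np.float64(433.3), [353, 319])
pat (array([609. , -25.4,  -2.9]), np.float64(444.1), [353, 319])
rs (array([571.8, 232.4,   8.7]), np.float64(199.1), [1956, 2739])
pat (array([572.9, 231.9,   9.5]), np.float64(333.4), [208, 306])
pat (array([580. , 187.5,   9.7]), np.float64(304.6), [208, 277])
[0, (0.68, np.int64(2381))]
button_top [([493.9, -301.6, 41.5], 0.51)]
button_top [([687.1, 401.0, 2.2], 0.62), ([759.3, 30.3, 3.5], 0.56)]
mast_grip [([592.6, -276.5, 150.9], 0.85)]
mast_grip [([594.5, -274.6, 154.0], 0.96)]
camera [([591.7, -280.9, 92.4], 0.89)]
camera [([607.2, 18.5, 1.1], 0.7), ([594.7, -274.8, 89.9], 0.58)]
```

```bash
cat > go.py <<'E'
# go.py x y z yaw : remaining turn (rad, tool z) and shift (cm, in tool axes after the turn)
import sys,numpy as np
from bench import sense
x,y,z,w=map(float,sys.argv[1:5]); s=sense()
t=(s["tcp_rot"][2]-w+180)%360-180
a=np.radians(w); d=np.array([x,y,z])-s["tool_pos"]
print("t",round(s["time"],2),"tcp",s["tool_pos"].round(1),s["tcp_rot"].round(1),"F",s["ft_force"].round(1),"gap",round(s["finger_gap"],1),"grip",round(s["grip_force"],1))
print("turn",round(np.radians(t),3),"shift cm",np.round([d@[np.cos(a),np.sin(a),0],d@[np.sin(a),-np.cos(a),0],-d[2]],3)/10)
E
python3 -m handwheel '[[0,0,0,0,0,0,-0.1137],[0,0,0,0,0,0,-0.1137],[0,0,0,0,0,0,-0.1137],[0,0,0,0,0,0,-0.1137],[0,0,0,0,0,0,-0.1137],[0,0,0,0,0,0,-0.1137]]'
python3 -m handwheel '[[0,-1.056,-2.464,1.06,0,0,0],[0,-1.056,-2.464,1.06,0,0,0],[0,-1.056,-2.464,1.06,0,0,0],[0,-1.056,-2.464,1.06,0,0,0],[0,-1.056,-2.464,1.06,0,0,0],[0,-1.056,-2.464,1.06,0,0,0],[0,-1.056,-2.464,1.06,0,0,0],[0,-1.056,-2.464,1.06,0,0,0],[0,-1.056,-2.464,1.06,0,0,0],[0,-1.056,-2.464,1.06,0,0,0],[0,-1.056,-2.464,1.06,0,0,0],[0,-1.056,-2.464,1.06,0,0,0]]'
python3 -m handwheel '[[0,0,0,0,0,0,0],[0,0,0,0,0,0,0]]'
python3 go.py 439.1 301.9 24 195.9
python3 - <<'E'
from h import *
p=snapshot("side");cv2.imwrite("pics/a.png",cv2.resize(p["image"][300:460,230:450,::-1],None,fx=3,fy=3))
E
```

```text
time: 2.6
tool_pos: [236.3, 551.5, 248.3]
tcp_rot: [-180.0, -0.0, -163.8]
ft_force: [0.7, 0.4, 1.3]
finger_gap: 42.7
grip_force: 0.0
time: 3.6
tool_pos: [439.9, 300.8, 120.8]
tcp_rot: [180.0, 0.0, -164.1]
ft_force: [-0.2, -0.3, -0.6]
finger_gap: 42.7
grip_force: 0.0
time: 3.77
tool_pos: [439.3, 300.6, 120.4]
tcp_rot: [-180.0, -0.1, -164.3]
ft_force: [-0.3, 0.6, -0.4]
finger_gap: 43.1
grip_force: 0.0
t 3.77 tcp [439.3 300.6 120.4] [-1.800e+02 -1.000e-01 -1.643e+02] F [-0.3  0.6 -0.4] gap 43.1 grip 0.0
turn -0.003 shift cm [-0.0131  0.1301  9.6365]
```

View pics/a.png

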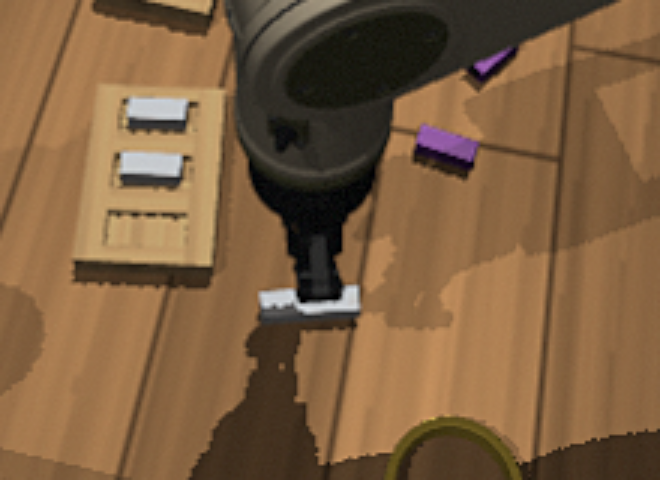

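The gripper sits over the long standoff at crop (310,305), aligned with it. Descending to grasp.

```bash

python3 -m handwheel '[[0,0,0.1,2,0,0,0],[0,0,0,2.4,0,0,0],[0,0,0,2.4,0,0,0],[0,0,0,1.9,0,0,0],[0,0,0,1,0,0,0],[0,0,0,0,0,0,0]]' 40
python3 -m handwheel '[[-0.5,0,0,0,0,0,0],[-1,0,0,0,0,0,0],[-1,0,0,0,0,0,0],[-1,0,0,0,0,0,0],[-1,0,0,0,0,0,0],[-1,0,0,0,0,0,0]]'
python3 -m handwheel '[[-1,0,0,-1,0,0,0],[-1,0,0,-2,0,0,0],[-1,0,0,-3,0,0,0],[-1,0,0,-3,0,0,0],[-1,0,0,0,0,0,0]]'
python3 go.py 612.5 64.7 110 177.2
python3 - <<'E'
from h import *
p=snapshot("side");cv2.imwrite("pics/b.png",cv2.resize(p["image"][300:460,230:450,::-1],None,fx=3,fy=3))
E
```

```text
time: 4.32
tool_pos: [436.7, 302.9, 22.0]
tcp_rot: [-180.0, -0.2, -164.0]
ft_force: [-0.0, 0.2, -0.8]
finger_gap: 42.7
grip_force: 0.0
time: 4.82
tool_pos: [440.1, 303.8, 26.0]
tcp_rot: [179.9, 0.2, -164.1]
ft_force: [-1.9, 1.2, 6.7]
finger_gap: 16.1
grip_force: 42.0
time: 5.23
tool_pos: [442.6, 304.8, 121.9]
tcp_rot: [179.9, 0.6, -164.1]
ft_force: [1.7, 0.8, 1.4]
finger_gap: 16.1
grip_force: 41.2
t 5.23 tcp [442.6 304.8 121.9] [ 179.9    0.6 -164.1] F [1.7 0.8 1.4] gap 16.1 grip 41.2
turn 0.326 shift cm [-18.1452 -23.1515   1.1927]
```

View pics/b.png

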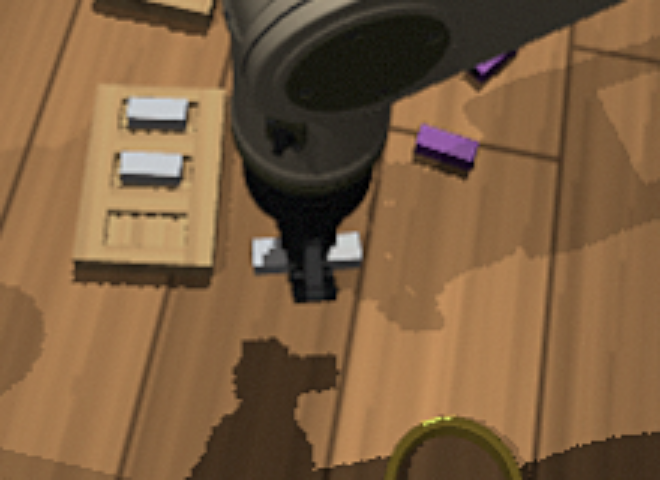

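Lifted: the standoff is held across its middle, with ends at crop (255,250) and (358,245). Next I'll check its height in the grip.

```bash

python3 -m handwheel '[[-1,0,0,0,0,0,0],[-1,0,0,0,0,0,0],[-1,0,0,0,0,0,0]]'
python3 go.py 612.5 64.7 110 177.2
python3 - <<'E'
from h import *
for n in("side","top"):
    p=snapshot(n); s=sense(); print(s["tool_pos"].round(1),s["tcp_rot"].round(2),s["ft_force"].round(1))
    print(n,[(np.round(d["location"],1).tolist(),round(d["conf"],2)) for d in place_of(p,"long_mid")][:3])
    t=trace(p,"long_mid")
    if n=="side":
        m=white(p)
        o=proj(p,[s["tool_pos"]])[0]; w=(int(o[0])-35,int(o[1])-25,70,55)
        mm=m[w[1]:w[1]+w[3],w[0]:w[0]+w[2]]>.5
        print("bbox white",[ (np.where(mm.any(k))[0]+w[k2]).tolist()[::max(1,mm.any(k).sum()-1)] for k,k2 in((0,0),(1,1))])
        for zc in(-18,-14,-10,-6,-2):
            P=s["tool_pos"]; q=proj(p,box(P[0],P[1],15.9,70,18,P[2]+zc-9,P[2]+zc+9)); print(zc,q.min(0).round(1),q.max(0).round(1))
E
```

```text
time: 5.53
tool_pos: [437.9, 302.2, 112.8]
tcp_rot: [-180.0, -0.1, -164.1]
ft_force: [-0.3, -0.6, -0.3]
finger_gap: 16.8
grip_force: 41.2
t 5.53 tcp [437.9 302.2 112.8] [-1.800e+02 -1.000e-01 -1.641e+02] F [-0.3 -0.6 -0.3] gap 16.8 grip 41.2
turn 0.326 shift cm [-18.5984 -22.8729   0.276 ]
[437.9 302.3 112.7] [-1.7997e+02 -1.5000e-01 -1.6411e+02] [ 0.5  0.5 -0.6]
side [([437.5, 300.7, 95.6], 0.58), ([594.0, -277.0, 154.0], 0.24)]
bbox white [[317, 352], [378, 389]]
-18 [315.7 378.4] [352.1 393.3]
-14 [315.6 377.6] [352.2 392.5]
-10 [315.6 376.8] [352.3 391.8]
-6 [315.6 376. ] [352.4 391. ]
-2 [315.5 375.2] [352.5 390.3]
[438.3 302.5 113.2] [-1.7998e+02 -1.0000e-01 -1.6410e+02] [-0.   0.1 -0.4]
top []
```

```bash

python3 -m handwheel '[[-1,0,0,0,0,0,0.109],[-1,0,0,0,0,0,0.109],[-1,0,0,0,0,0,0.109]]'
python3 -m handwheel '[[-1,-0.8,-1,0,0,0,0],[-1,-1.6,-2,0,0,0,0],[-1,-1.6,-2,0,0,0,0],[-1,-1.8,-2.2,0,0,0,0],[-1,-1.8,-2.2,0,0,0,0],[-1,-1.8,-2.2,0,0,0,0],[-1,-1.8,-2.2,0,0,0,0],[-1,-1.8,-2.2,0,0,0,0],[-1,-1.8,-2.2,0,0,0,0],[-1,-1.6,-2,0,0,0,0],[-1,-1.4,-1.7,0,0,0,0],[-1,-0.8,-1,0,0,0,0]]'
python3 -m handwheel '[[-1,0,0,0,0,0,0],[-1,0,0,0,0,0,0],[-1,0,0,0,0,0,0]]'
python3 go.py 612.5 64.7 41 177.2
python3 - <<'E'
from h import *
p=snapshot("side");cv2.imwrite("pics/c.png",cv2.resize(p["image"][220:340,210:370,::-1],None,fx=4,fy=4))
E
```

```text
time: 6.08
tool_pos: [438.8, 302.8, 113.9]
tcp_rot: [-180.0, -0.0, 176.9]
ft_force: [-0.1, 0.1, -0.7]
finger_gap: 16.2
grip_force: 41.2
time: 7.08
tool_pos: [614.6, 61.9, 114.0]
tcp_rot: [-180.0, 0.0, 177.2]
ft_force: [0.4, 0.1, -0.6]
finger_gap: 16.7
grip_force: 41.2
time: 7.33
tool_pos: [612.6, 65.5, 113.8]
tcp_rot: [180.0, -0.1, 177.2]
ft_force: [0.3, -0.1, -0.6]
finger_gap: 16.7
grip_force: 41.2
t 7.33 tcp [612.6  65.5 113.8] [ 1.800e+02 -1.000e-01  1.772e+02] F [ 0.3 -0.1 -0.6] gap 16.7 grip 41.2
turn 0.0 shift cm [ 0.0107 -0.079   7.2772]
```

View pics/c.png

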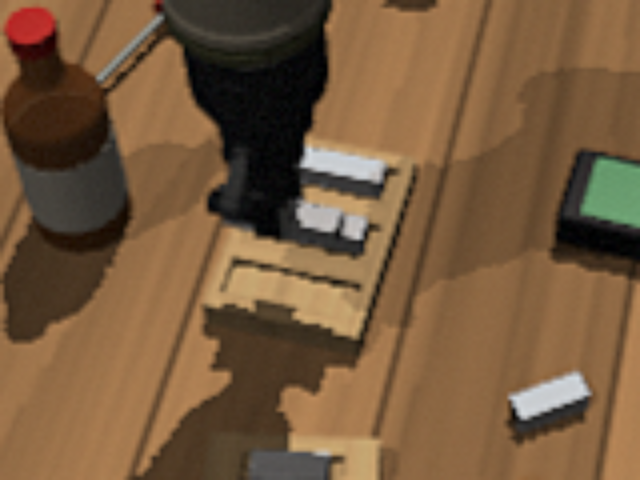

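The arm is above the long rack, whose free groove is at crop (290,280). Descending with a force check.

```bash

python3 -m handwheel '[[-1,0,-0.08,1.5,0,0,0],[-1,0,0,1.5,0,0,0],[-1,0,0,1.5,0,0,0],[-1,0,0,1.2,0,0,0],[-1,0,0,0.6,0,0,0],[-1,0,0,0.4,0,0,0],[-1,0,0,0.2,0,0,0],[-1,0,0,0,0,0,0],[-1,0,0,0,0,0,0]]'
python3 -m handwheel '[[-1,0,0,0.1,0,0,0],[-1,0,0,0,0,0,0],[-1,0,0,0,0,0,0]]'
python3 -m handwheel '[[-1,0,0,0.1,0,0,0],[-1,0,0,0,0,0,0],[-1,0,0,0,0,0,0]]'
python3 go.py 612.5 64.7 40 177.2
```

```text
time: 8.13
tool_pos: [613.8, 64.2, 45.9]
tcp_rot: [180.0, 0.1, 177.2]
ft_force: [0.5, -0.2, -0.1]
finger_gap: 16.8
grip_force: 41.2
time: 8.38
tool_pos: [613.6, 64.0, 44.6]
tcp_rot: [180.0, 0.0, 177.2]
ft_force: [-0.7, 0.1, -0.7]
finger_gap: 16.4
grip_force: 41.2
time: 8.63
tool_pos: [613.3, 64.0, 43.1]
tcp_rot: [-180.0, 0.0, 177.2]
ft_force: [-0.5, -0.2, 0.3]
finger_gap: 16.9
grip_force: 41.2
t 8.63 tcp [613.3  64.   43.1] [-180.     0.   177.2] F [-0.5 -0.2  0.3] gap 16.9 grip 41.2
turn -0.001 shift cm [0.0807 0.0628 0.313 ]
```

```bash

for i in 1; do python3 -m handwheel '[[-1,0,0,0.1,0,0,0],[-1,0,0,0.1,0,0,0],[-1,0,0,0,0,0,0],[-1,0,0,0,0,0,0]]'; done
python3 -m handwheel '[[-1,0,0,0.1,0,0,0],[-1,0,0,0,0,0,0],[-1,0,0,0,0,0,0]]'
```

```text
time: 8.97
tool_pos: [613.4, 64.1, 43.0]
tcp_rot: [-180.0, 0.0, 177.2]
ft_force: [-9.2, -0.4, 16.0]
finger_gap: 16.8
grip_force: 43.0
time: 9.22
tool_pos: [613.5, 64.0, 43.0]
tcp_rot: [-180.0, 0.0, 177.2]
ft_force: [-14.0, -0.9, 23.4]
finger_gap: 16.4
grip_force: 44.0
```

```bash

python3 -m handwheel '[[-1,0,0,-0.2,0,0,0],[-1,0,0,0,0,0,0]]'
python3 - <<'E'
from h import *
a=snapshot("side")["image"][240:320,240:330,::-1];b=snapshot("top")["image"][180:245,270:360,::-1]
f=lambda i:cv2.resize(i,(400,400*i.shape[0]//i.shape[1]),interpolation=cv2.INTER_CUBIC)
a,b=f(a),f(b);b=cv2.copyMakeBorder(b,0,a.shape[0]-b.shape[0],0,0,0)
cv2.imwrite("pics/d.png",np.hstack([a,b]))
E
```

```text
time: 9.38
tool_pos: [613.8, 64.1, 43.0]
tcp_rot: [180.0, 0.1, 177.2]
ft_force: [0.0, 0.2, 13.4]
finger_gap: 16.8
grip_force: 43.2
```

View pics/d.png

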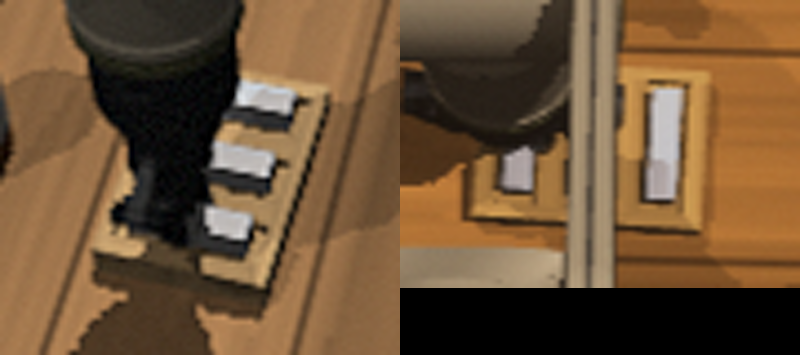

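Side crop: the held standoff's near end at (250,230) continues the line of the pattern ends (295,100) and (272,165) at the same height, so it is seated. Releasing.

```bash

python3 -m handwheel '[[-0.4,0,0,0,0,0,0],[-0.4,0,0,0,0,0,0],[-0.4,0,0,0,0,0,0],[-0.4,0,0,-0.5,0,0,0],[-0.4,0,0,-1.5,0,0,0],[-0.4,0,0,-3,0,0,0],[-0.3,0,0,-3,0,0,0],[0,0,0,0,0,0,0],[0,0,0,0,0,0,0]]'
python3 go.py 442.6 104.8 110 213.7
python3 - <<'E'
from h import *
ps=[snapshot("side")]; M=[white(p) for p in ps]
print(fit(ps,M,612.5,64.7,70,18,22,35,35)); print([(d["location"],d["conf"]) for d in place_of(ps[0],"long_mid")])
print(fit(ps,M,442.6,104.8,45,18,0,18,35))
E
```

```text
time: 10.23
tool_pos: [615.4, 64.1, 125.4]
tcp_rot: [180.0, 0.3, 177.2]
ft_force: [0.1, -0.1, -0.7]
finger_gap: 42.5
grip_force: 0.0
t 10.23 tcp [615.4  64.1 125.4] [180.    0.3 177.2] F [ 0.1 -0.1 -0.7] gap 42.5 grip 0.0
turn -0.638 shift cm [12.1162 12.9685  1.539 ]
(array([614.5,  58.8,  -3.8]), np.float64(227.5), [289])
[([609.1, 63.7, 24.9], 0.51)]
(array([443. , 100.2,  43.1]), np.float64(66.4), [134])
```

```bash

python3 -m handwheel '[[0,0,0,0,0,0,-0.1063],[0,0,0,0,0,0,-0.1063],[0,0,0,0,0,0,-0.1063],[0,0,0,0,0,0,-0.1063],[0,0,0,0,0,0,-0.1063],[0,0,0,0,0,0,-0.1063]]'
python3 - <<'E'
from h import *
ps=[snapshot("top"),snapshot("side")]
for p,n in zip(ps,("top0","side0")): p["image"]=cv2.imread(f"pics/{n}.png")[:,:,::-1].copy()
for thr in(75,95):
  M=[np.clip((thr-cv2.cvtColor(p["image"],cv2.COLOR_RGB2HSV)[...,1].astype(int))/25.,0,1) for p in ps]
  for k in(slice(0,1),slice(1,2),slice(0,2)): print(thr,[fit(ps[k],M[k],442.6,104.8,45,18,0,z,26) for z in(18,)])
  M=[m*(p["image"].max(2)>130) for m,p in zip(M,ps)]
  for k in(slice(0,1),slice(1,2),slice(0,2)): print("topface",thr,[fit(ps[k],M[k],442.6,104.8,45,18,17.5,18,26) for z in(18,)])
E
```

```text
time: 10.83
tool_pos: [611.9, 64.0, 120.0]
tcp_rot: [179.9, -0.2, -146.0]
ft_force: [-0.3, -0.4, 0.3]
finger_gap: 42.8
grip_force: 0.0
75 [(array([442.5, 105.3,  34.1]), np.float64(13.0), [114])]
75 [(array([ 442.8,  104.2, -145.8]), np.float64(17.8), [191])]
75 [(array([442.5, 104.7,  33. ]), np.float64(33.3), [114, 191])]
topface 75 [(array([ 442. ,  103.9, -146.1]), np.float64(12.8), [103])]
topface 75 [(array([443.3, 105.4,  33.5]), np.float64(11.8), [131])]
topface 75 [(array([442.7, 104.6,  34. ]), np.float64(29.2), [103, 131])]
95 [(array([ 442.5,  105.3, -146.8]), np.float64(11.9), [119])]
95 [(array([442.9, 104.1,  33.6]), np.float64(16.7), [200])]
95 [(array([442.6, 104.5,  33.4]), np.float64(31.9), [119, 200])]
topface 95 [(array([442. , 103.9,  33.9]), np.float64(11.8), [104])]
topface 95 [(array([ 443.5,  105.1, -146.2]), np.float64(12.2), [135])]
topface 95 [(array([443. , 104.6,  34. ]), np.float64(27.9), [104, 135])]
```

```bash

python3 -m handwheel '[[0,0.7,0.8,0,0,0,0],[0,1.4,1.5,0,0,0,0],[0,1.6,1.7,0,0,0,0],[0,1.6,1.7,0,0,0,0],[0,1.6,1.7,0,0,0,0],[0,1.6,1.7,0,0,0,0],[0,1.6,1.7,0.5,0,0,0],[0,1.2,1.2,0.5,0,0,0],[0,0.6,0.8,0,0,0,0],[0,0,0,0,0,0,0],[0,0,0,0,0,0,0],[0,0,0,0,0,0,0]]'
python3 go.py 442.7 104.7 23 213.7;python3 go.py 442.7 104.7 23 213.7
```

```text
time: 11.93
tool_pos: [444.3, 104.4, 112.6]
tcp_rot: [-180.0, 0.1, -146.4]
ft_force: [1.0, -0.8, -0.8]
finger_gap: 42.3
grip_force: 0.0
t 11.93 tcp [444.3 104.4 112.6] [-1.800e+02  1.000e-01 -1.464e+02] F [ 1.  -0.8 -0.8] gap 42.3 grip 0.0
turn -0.001 shift cm [0.1212 0.1111 8.962 ]
t 11.93 tcp [444.3 104.4 112.6] [-1.800e+02  1.000e-01 -1.464e+02] F [ 1.  -0.8 -0.8] gap 42.3 grip 0.0
turn -0.001 shift cm [0.1212 0.1111 8.962 ]
```

```bash

python3 -m handwheel '[[0,0.1,0.1,2,0,0,0],[0,0,0,2.2,0,0,0],[0,0,0,2.2,0,0,0],[0,0,0,1.5,0,0,0],[0,0,0,0.9,0,0,0],[0,0,0,0,0,0,0],[0,0,0,0,0,0,0],[0,0,0,0,0,0,0]]' 40
python3 -m handwheel '[[-0.5,0,0,0,0,0,0],[-1,0,0,0,0,0,0],[-1,0,0,0,0,0,0],[-1,0,0,0,0,0,0],[-1,0,0,0,0,0,0],[-1,0,0,0,0,0,0]]'
python3 go.py 442.7 104.7 23 213.7
python3 -m handwheel '[[-1,0,0,-1,0,0,0],[-1,0,0,-2,0,0,0],[-1,0,0,-3,0,0,0],[-1,0,0,-3,0,0,0],[-1,0,0,0,0,0,0],[-1,0,0,0,0,0,0],[-1,0,0,0,0,0,0.106],[-1,0,0,0,0,0,0.106],[-1,0,0,0,0,0,0.106],[-1,0,0,0,0,0,0.106],[-1,0,0,0,0,0,0],[-1,0,0,0,0,0,0]]'
python3 go.py 565 277 110 189.4
```

```text
time: 12.6
tool_pos: [443.1, 104.8, 25.3]
tcp_rot: [-180.0, 0.1, -146.3]
ft_force: [-0.5, -0.4, -0.3]
finger_gap: 42.9
grip_force: 0.0
time: 13.1
tool_pos: [443.0, 105.0, 25.4]
tcp_rot: [-179.9, 0.1, -146.3]
ft_force: [-0.9, 0.6, 6.3]
finger_gap: 16.5
grip_force: 39.9
t 13.1 tcp [443.  105.   25.4] [-1.799e+02  1.000e-01 -1.463e+02] F [-0.9  0.6  6.3] gap 16.5 grip 39.9
turn 0.0 shift cm [ 0.0394 -0.0043  0.2393]
time: 14.1
tool_pos: [441.0, 104.7, 113.1]
tcp_rot: [180.0, -0.1, -170.4]
ft_force: [0.1, 0.7, -0.2]
finger_gap: 16.7
grip_force: 39.1
t 14.1 tcp [441.  104.7 113.1] [ 1.800e+02 -1.000e-01 -1.704e+02] F [ 0.1  0.7 -0.2] gap 16.7 grip 39.1
turn 0.003 shift cm [-15.0517  14.9718   0.3068]
```

```bash

python3 -m handwheel '[[-1,-0.8,0.8,0,0,0,0],[-1,-1.6,1.6,0,0,0,0],[-1,-2,2,0,0,0,0],[-1,-2.1,2.1,0,0,0,0],[-1,-2.1,2.1,0,0,0,0],[-1,-2.1,2.1,0,0,0,0],[-1,-2,2,0,0,0,0],[-1,-1.6,1.5,0,0,0,0],[-1,-0.8,0.8,0,0,0,0],[-1,0,0,0,0,0,0],[-1,0,0,0,0,0,0],[-1,0,0,0,0,0,0]]'
python3 go.py 565 277 43 189.4
```

```text
time: 15.1
tool_pos: [565.5, 276.7, 113.3]
tcp_rot: [-180.0, -0.1, -170.5]
ft_force: [-0.1, 0.3, -0.4]
finger_gap: 16.8
grip_force: 39.2
t 15.1 tcp [565.5 276.7 113.3] [-1.800e+02 -1.000e-01 -1.705e+02] F [-0.1  0.3 -0.4] gap 16.8 grip 39.2
turn 0.002 shift cm [0.0425 0.0351 7.0288]
```

```bash

python3 -m handwheel '[[-1,0.04,0.04,1.5,0,0,0],[-1,0,0,1.5,0,0,0],[-1,0,0,1.5,0,0,0],[-1,0,0,1.2,0,0,0],[-1,0,0,0.6,0,0,0],[-1,0,0,0.3,0,0,0],[-1,0,0,0.2,0,0,0],[-1,0,0,0,0,0,0],[-1,0,0,0,0,0,0]]'
python3 -m handwheel '[[-1,0,0,0.1,0,0,0],[-1,0,0,0.1,0,0,0],[-1,0,0,0,0,0,0],[-1,0,0,0,0,0,0]]'
python3 -m handwheel '[[-1,0,0,0.1,0,0,0],[-1,0,0,0,0,0,0],[-1,0,0,0,0,0,0]]'
python3 go.py 565 277 43 189.4
```

```text
time: 15.85
tool_pos: [566.4, 278.0, 46.9]
tcp_rot: [180.0, 0.1, -170.6]
ft_force: [0.1, 0.1, 0.1]
finger_gap: 16.8
grip_force: 39.2
time: 16.18
tool_pos: [565.8, 277.9, 44.2]
tcp_rot: [180.0, 0.0, -170.6]
ft_force: [0.3, -0.7, -0.3]
finger_gap: 16.8
grip_force: 39.2
time: 16.43
tool_pos: [565.7, 277.8, 43.0]
tcp_rot: [-180.0, -0.0, -170.6]
ft_force: [0.6, -0.1, 0.2]
finger_gap: 16.8
grip_force: 39.2
t 16.43 tcp [565.7 277.8  43. ] [-180.    -0.  -170.6] F [ 0.6 -0.1  0.2] gap 16.8 grip 39.2
turn 0.0 shift cm [ 0.0834 -0.0645 -0.0033]
```

```bash

python3 -m handwheel '[[-1,0,0,0.1,0,0,0],[-1,0,0,0,0,0,0],[-1,0,0,0,0,0,0]]'
python3 -m handwheel '[[-1,0,0,0.05,0,0,0],[-1,0,0,0,0,0,0],[-1,0,0,0,0,0,0]]'
```

```text
time: 16.68
tool_pos: [565.9, 277.8, 42.4]
tcp_rot: [180.0, 0.0, -170.6]
ft_force: [-2.0, -1.0, 3.5]
finger_gap: 16.8
grip_force: 39.6
time: 16.93
tool_pos: [566.0, 277.9, 42.5]
tcp_rot: [180.0, 0.0, -170.6]
ft_force: [-4.9, -0.9, 8.3]
finger_gap: 16.4
grip_force: 40.2
```

```bash

python3 -m handwheel '[[-0.4,0,0,-0.05,0,0,0],[-0.4,0,0,0,0,0,0],[-0.4,0,0,0,0,0,0],[-0.4,0,0,-0.5,0,0,0],[-0.4,0,0,-1.5,0,0,0],[-0.4,0,0,-3,0,0,0],[-0.4,0,0,-4,0,0,0],[-0.4,0,0,-4,0,0,0],[-0.4,0,0,-4,0,0,0],[-0.4,0,0,-3,0,0,0],[-1,0,0,0,0,0,0],[-1,0,0,0,0,0,0]]'
python3 go.py 496 -300.5 240 193.9
python3 -m handwheel '[[-1,0,-1.5,0,0,0,0],[-1,0,-3,0,0,0,0],[-1,0,-3,0,0,0,0],[-1,0,-3,0,0,0,0],[-1,0,-3,0,0,0,0],[-1,0,-3,0,0,0,0],[-1,0,-3,0,0,0,0],[-1,0,-3,0,0,0,0],[-1,0,-3,0,0,0,0],[-1,0,-3,0,0,0,0],[-1,0,0,0,0,0,0],[-1,0,0,0,0,0,0]]'
python3 go.py 496 -300.5 240 193.9
python3 - <<'E'
from h import *
ps=[snapshot("side"),snapshot("top")]
for p in ps: print([(d["location"].round(1) if hasattr(d["location"],"round") else d["location"],d["conf"]) for q in("long_mid","short_mid") for d in place_of(p,q)])
f=lambda i:cv2.resize(i,(400,400*i.shape[0]//i.shape[1]),interpolation=cv2.INTER_CUBIC)
a,b=f(ps[0]["image"][240:400,230:350,::-1]),f(ps[1]["image"][180:260,200:350,::-1]);b=cv2.copyMakeBorder(b,0,a.shape[0]-b.shape[0],0,0,0)
cv2.imwrite("pics/e.png",np.hstack([a,b]))
E
```

```text
time: 17.93
tool_pos: [567.3, 278.4, 245.8]
tcp_rot: [179.9, 0.3, -170.6]
ft_force: [0.4, 0.1, -1.8]
finger_gap: 2.5
grip_force: 0.0
t 17.93 tcp [567.3 278.4 245.8] [ 179.9    0.3 -170.6] F [ 0.4  0.1 -1.8] gap 2.5 grip 0.0
turn -0.078 shift cm [ 20.8318 -54.482    0.5791]
time: 18.93
tool_pos: [611.3, -5.6, 239.6]
tcp_rot: [180.0, -0.2, -170.8]
ft_force: [0.1, 0.7, 0.7]
finger_gap: -0.4
grip_force: 0.0
t 18.93 tcp [611.3  -5.6 239.6] [ 180.    -0.2 -170.8] F [0.1 0.7 0.7] gap -0.4 grip 0.0
turn -0.082 shift cm [ 18.2723 -25.8563  -0.0431]
[([611.7, 62.5, 24.5], 0.85), ([606.2, 20.3, 1.2], 0.23), ([565.0, 274.9, 23.2], 0.81), ([359.1, 166.4, 9.4], 0.48)]
[([613.6, 64.7, 25.0], 0.55), ([568.5, 275.7, 26.0], 0.66), ([358.3, 168.9, 9.2], 0.54)]
```

View pics/e.png

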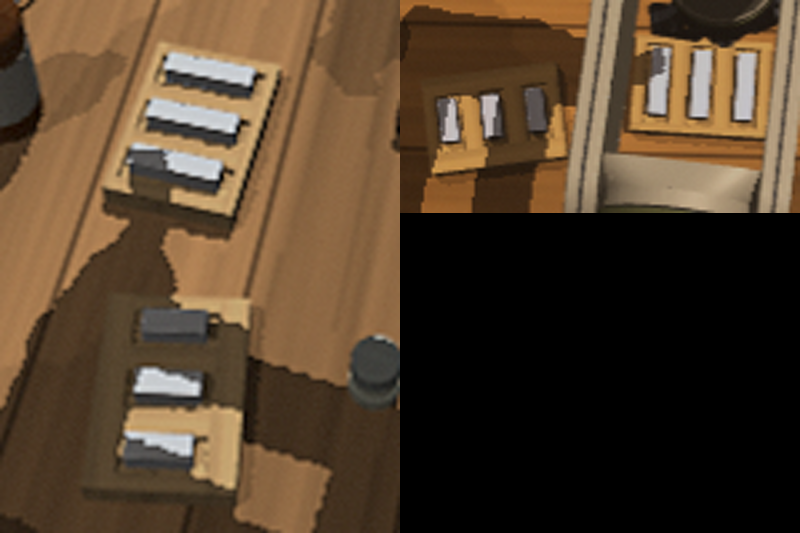

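Both standoffs lie in line with their pattern rows: the long one at crop (175,165), the short one at (155,450). On to the button.

```bash

python3 -m handwheel '[[-1,0,0,0,0,0,-0.082],[-1,0.9,-1.3,0,0,0,0],[-1,1.9,-2.7,0,0,0,0],[-1,2,-2.8,0,0,0,0],[-1,2,-2.8,0,0,0,0],[-1,2,-2.8,0,0,0,0],[-1,2,-2.8,0,0,0,0],[-1,2,-2.8,0,0,0,0],[-1,2,-2.8,0,0,0,0],[-1,1.9,-2.7,0,0,0,0],[-1,1.5,-2.4,0,0,0,0],[-1,0,0,0,0,0,0]]'
python3 -m handwheel '[[-1,0,0,3,0,0,0],[-1,0,0,4,0,0,0],[-1,0,0,3,0,0,0],[-1,0,0,2,0,0,0],[-1,0,0,0,0,0,0],[-1,0,0,0,0,0,0]]'
python3 go.py 496.5 -300 72 193.9
python3 - <<'E'
from h import *
ps=[snapshot("side"),snapshot("top")]
f=lambda i:cv2.resize(i,(400,400*i.shape[0]//i.shape[1]),interpolation=cv2.INTER_CUBIC)
a,b=f(ps[0]["image"][140:230,280:390,::-1]),f(ps[1]["image"][185:285,380:470,::-1]);h=max(a.shape[0],b.shape[0])
a,b=[cv2.copyMakeBorder(i,0,h-i.shape[0],0,0,0) for i in(a,b)]
cv2.imwrite("pics/f.png",np.hstack([a,b]))
E
```

```text
time: 20.23
tool_pos: [497.3, -302.8, 242.2]
tcp_rot: [-179.9, -0.1, -166.1]
ft_force: [1.6, 0.8, -0.1]
finger_gap: -0.1
grip_force: 0.0
time: 20.73
tool_pos: [498.7, -297.4, 121.2]
tcp_rot: [179.9, -0.1, -165.8]
ft_force: [0.4, -0.2, 1.2]
finger_gap: -0.2
grip_force: 0.0
t 20.73 tcp [ 498.7 -297.4  121.2] [ 1.799e+02 -1.000e-01 -1.658e+02] F [ 0.4 -0.2  1.2] gap -0.2 grip 0.0
turn 0.005 shift cm [ 0.2712 -0.1956  4.9199]
```

View pics/f.png

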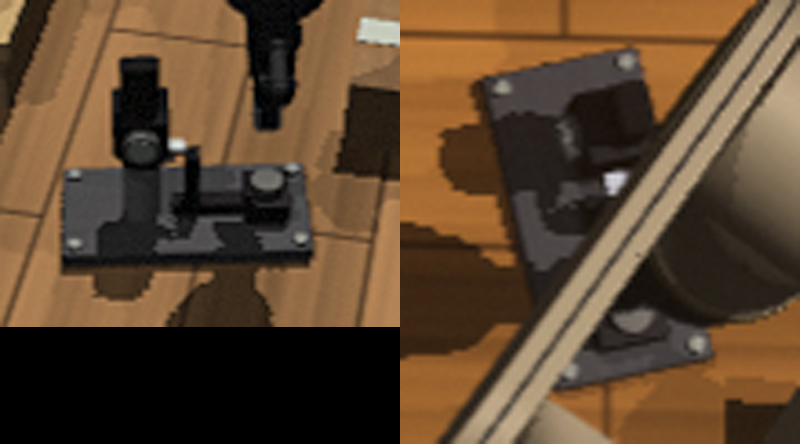

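The button shows at side crop (268,180) and top crop (635,320). The shut fingers hang above it, clear of the latch post at (190,180).

```bash
python3 - <<'E'
from h import *
from scipy.optimize import fsolve
for n,px in(("side",(353.7,189.0)),("top",(432.9,257))):
    p=snapshot(n); print(n,fsolve(lambda q:proj(p,[[q[0],q[1],46]])[0]-px,[496,-300]).round(1))
E
python3 go.py 496.5 -300 65 193.9
```

```text
side [ 494.3 -299.2]
top [ 489.  -304.3]
t 20.93 tcp [ 500.6 -299.6  124.8] [-179.8    0.2 -165.9] F [ 0.2 -0.4 -0.1] gap 0.1 grip 0.0
turn 0.004 shift cm [0.4084 0.0575 5.984 ]
```

```bash

python3 -m handwheel '[[-1,0.45,0.05,2,0,0,0],[-1,0,0,2,0,0,0],[-1,0,0,1,0,0,0],[-1,0,0,0.3,0,0,0],[-1,0,0,0,0,0,0],[-1,0,0,0,0,0,0],[-1,0,0,0,0,0,0]]'
python3 go.py 495 -300.5 63 193.9
```

```text
time: 21.52
tool_pos: [495.5, -300.2, 70.7]
tcp_rot: [-179.9, 0.1, -165.9]
ft_force: [0.7, -0.8, -0.4]
finger_gap: -0.1
grip_force: 0.0
t 21.52 tcp [ 495.5 -300.2   70.7] [-1.799e+02  1.000e-01 -1.659e+02] F [ 0.7 -0.8 -0.4] gap -0.1 grip 0.0
turn 0.004 shift cm [ 0.0568 -0.0199  0.7701]
```

```bash

python3 -m handwheel '[[-1,0,0,0.2,0,0,0],[-1,0,0,0.2,0,0,0],[-1,0,0,0.2,0,0,0],[-1,0,0,0.1,0,0,0],[-1,0,0,0.1,0,0,0],[-1,0,0,0.1,0,0,0],[-1,0,0,0,0,0,0]]'
python3 -m handwheel '[[-1,0,0,0.1,0,0,0],[-1,0,0,0.1,0,0,0],[-1,0,0,0.1,0,0,0],[-1,0,0,0,0,0,0],[-1,0,0,0,0,0,0]]'
python3 -m handwheel '[[-1,0,0,0.1,0,0,0],[-1,0,0,0.1,0,0,0],[-1,0,0,0,0,0,0],[-1,0,0,0,0,0,0]]'
```

```text
time: 22.1
tool_pos: [494.7, -299.7, 60.2]
tcp_rot: [-180.0, 0.0, -165.9]
ft_force: [0.8, -1.0, 2.4]
finger_gap: 0.0
grip_force: 1.2
time: 22.52
tool_pos: [494.6, -299.6, 57.0]
tcp_rot: [-180.0, 0.0, -165.9]
ft_force: [1.9, -0.9, 1.7]
finger_gap: -0.3
grip_force: 1.0
time: 22.85
tool_pos: [494.6, -299.6, 55.0]
tcp_rot: [-180.0, 0.0, -165.9]
ft_force: [0.7, -0.4, 2.9]
finger_gap: -0.1
grip_force: 1.2
```

```bash

python3 -m handwheel '[[-1,0,0,0.05,0,0,0],[-1,0,0,0.05,0,0,0],[-1,0,0,0,0,0,0],[-1,0,0,0,0,0,0]]'
python3 -m handwheel '[[-1,0,0,0.05,0,0,0],[-1,0,0,0.05,0,0,0],[-1,0,0,0,0,0,0],[-1,0,0,0,0,0,0]]'
```

```text
time: 23.18
tool_pos: [494.7, -299.6, 55.0]
tcp_rot: [-180.0, 0.0, -165.9]
ft_force: [-1.6, 1.5, 10.0]
finger_gap: -0.2
grip_force: 5.3
time: 23.52
tool_pos: [494.7, -299.7, 54.9]
tcp_rot: [-180.0, 0.0, -165.9]
ft_force: [-5.8, 3.9, 18.2]
finger_gap: 0.0
grip_force: 9.3
```

```bash

python3 -m handwheel '[[-1,0,0,-0.5,0,0,0],[-1,0,0,-1,0,0,0],[-1,0,0,-2,0,0,0],[-1,0,0,-4,0,0,0],[-0.5,0,0,-4,0,0,0],[0,0,0,-4,0,0,0],[0,0,0,-2,0,0,0],[0,0,0,-1,0,0,0],[0,0,0,0,0,0,0],[0,0,0,0,0,0,0]]'
python3 -m handwheel '[[0,-1,0,0,0,0,0],[0,-2,0,0,0,0,0],[0,-2.5,0,0,0,0,0],[0,-2.5,0,0,0,0,0],[0,-1.5,0,0,0,0,0],[0,-0.5,0,0,0,0,0],[0,0,0,0,0,0,0],[0,0,0,0,0,0,0],[0,0,0,0,0,0,0]]'
python3 go.py 593.7 -275.7 153 193.9
python3 - <<'E'
from h import *
for n in("side","top"):
    p=snapshot(n);print(n,[(np.round(d["location"],1).tolist(),round(d["conf"],2)) for q in("mast_grip","camera","button_top","mast") for d in place_of(p,q)[:1]])
    if n=="side": cv2.imwrite("pics/g.png",cv2.resize(p["image"][110:230,280:400,::-1],None,fx=4.5,fy=4.5,interpolation=cv2.INTER_CUBIC))
E
```

```text
time: 24.35
tool_pos: [494.1, -299.2, 237.0]
tcp_rot: [179.9, -0.0, -165.9]
ft_force: [-0.2, -0.1, -0.8]
finger_gap: 42.8
grip_force: 0.0
time: 25.1
tool_pos: [590.5, -275.3, 237.1]
tcp_rot: [179.9, -0.1, -165.9]
ft_force: [-0.1, -0.0, 1.7]
finger_gap: 43.0
grip_force: 0.0
t 25.1 tcp [ 590.5 -275.3  237.1] [ 1.799e+02 -1.000e-01 -1.659e+02] F [-0.1 -0.   1.7] gap 43.0 grip 0.0
turn 0.003 shift cm [-0.298  -0.1152  8.4073]
side [([594.7, -274.9, 155.8], 0.92), ([592.1, -276.2, 89.9], 0.71), ([495.9, -296.1, 35.2], 0.51), ([592.6, -277.9, -1.9], 0.92)]
top [([594.3, -278.3, 150.0], 0.81), ([590.0, -277.9, 93.8], 0.7), ([594.6, -275.6, 150.2], 0.29), ([593.4, -276.8, 1.8], 0.8)]
```

View pics/g.png

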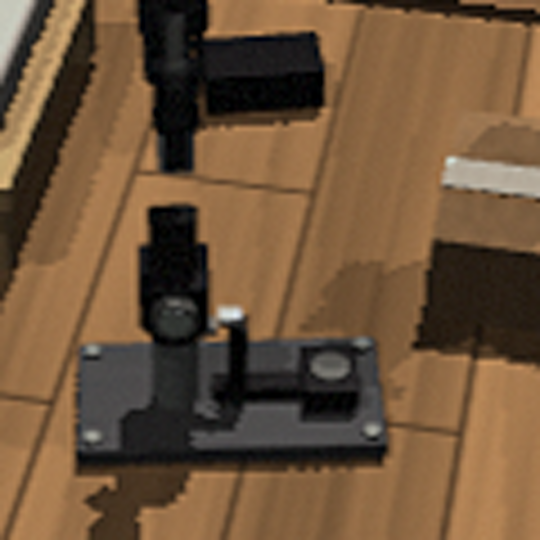

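The button is down, crop (330,365), and the grip at (172,225) sits right under the open gripper. Descending and gripping.

```bash

python3 -m handwheel '[[0,-0.3,0,2,0,0,0],[0,0,-0.1,2.4,0,0,0],[0,0,0,2.2,0,0,0],[0,0,0,1.2,0,0,0],[0,0,0,0.8,0,0,0],[0,0,0,0,0,0,0],[0,0,0,0,0,0,0],[0,0,0,0,0,0,0]]' 40
python3 go.py 593.7 -275.7 150 193.9
python3 -m handwheel '[[-0.5,0,0,0,0,0,0],[-1,0,0,0,0,0,0],[-1,0,0,0,0,0,0],[-1,0,0,0,0,0,0],[-1,0,0,0,0,0,0],[-1,0,0,0,0,0,0]]' 
python3 -m handwheel '[[-1,0,0,0,0,0,0],[-1,0,0,0,0,0,0],[-1,0,0,0,0,0,0]]' 80
python3 go.py 593.7 -275.7 270 193.9
```

```text
time: 26.27
tool_pos: [595.5, -275.9, 153.9]
tcp_rot: [-179.9, 0.1, -165.9]
ft_force: [-0.2, 0.8, 0.7]
finger_gap: 42.4
grip_force: 0.0
t 26.27 tcp [ 595.5 -275.9  153.9] [-1.799e+02  1.000e-01 -1.659e+02] F [-0.2  0.8  0.7] gap 42.4 grip 0.0
turn 0.004 shift cm [0.1749 0.0598 0.3941]
time: 26.77
tool_pos: [595.4, -276.0, 153.7]
tcp_rot: [-179.9, 0.1, -165.9]
ft_force: [-0.1, 0.0, 5.4]
finger_gap: 17.4
grip_force: 41.8
time: 27.02
tool_pos: [595.4, -276.0, 153.8]
tcp_rot: [-179.9, 0.1, -165.9]
ft_force: [-0.5, -0.7, 6.3]
finger_gap: 16.8
grip_force: 79.7
t 27.02 tcp [ 595.4 -276.   153.8] [-1.799e+02  1.000e-01 -1.659e+02] F [-0.5 -0.7  6.3] gap 16.8 grip 79.7
turn 0.003 shift cm [  0.1625   0.0696 -11.6197]
```

```bash

python3 -m handwheel '[[-1,0,0,-0.3,0,0,0],[-1,0,0,-0.5,0,0,0],[-1,0,0,-0.7,0,0,0],[-1,0,0,-0.7,0,0,0],[-1,0,0,-0.7,0,0,0],[-1,0,0,-0.7,0,0,0],[-1,0,0,-0.6,0,0,0],[-1,0,0,-0.6,0,0,0],[-1,0,0,0,0,0,0],[-1,0,0,0,0,0,0]]'
python3 -m handwheel '[[-1,0,0,-0.3,0,0,0],[-1,0,0,-0.5,0,0,0],[-1,0,0,-0.7,0,0,0],[-1,0,0,-0.7,0,0,0],[-1,0,0,-0.7,0,0,0],[-1,0,0,-0.7,0,0,0],[-1,0,0,-0.7,0,0,0],[-1,0,0,-0.7,0,0,0],[-1,0,0,-0.7,0,0,0],[-1,0,0,-0.7,0,0,0],[-1,0,0,0,0,0,0],[-1,0,0,0,0,0,0]]'
```

```text
time: 27.85
tool_pos: [595.2, -275.9, 200.1]
tcp_rot: [-179.9, 0.1, -165.9]
ft_force: [6.5, -3.8, -4.5]
finger_gap: 16.9
grip_force: 78.4
time: 28.85
tool_pos: [595.0, -275.8, 263.1]
tcp_rot: [-180.0, 0.0, -165.9]
ft_force: [6.4, -3.9, -8.0]
finger_gap: 16.5
grip_force: 78.2
```

```bash

python3 -m handwheel '[[-1,0,0,-0.3,0,0,0],[-1,0,0,-0.3,0,0,0],[-1,0,0,-0.2,0,0,0],[-1,0,0,-0.1,0,0,0],[-1,0,0,0,0,0,0],[-1,0,0,0,0,0,0]]'
python3 -m handwheel '[[-1,0,0,-0.1,0,0,0],[-1,0,0,-0.05,0,0,0],[-1,0,0,0,0,0,0],[-1,0,0,0,0,0,0]]'
python3 -m handwheel '[[-1,0,0,-0.05,0,0,0],[-1,0,0,-0.05,0,0,0],[-1,0,0,0,0,0,0],[-1,0,0,0,0,0,0]]'
```

```text
time: 29.35
tool_pos: [595.0, -275.8, 271.5]
tcp_rot: [-180.0, -0.0, -165.9]
ft_force: [7.3, -4.3, -8.7]
finger_gap: 17.3
grip_force: 78.3
time: 29.68
tool_pos: [595.0, -275.7, 272.9]
tcp_rot: [-180.0, -0.0, -165.9]
ft_force: [6.9, -4.0, -7.6]
finger_gap: 16.8
grip_force: 78.2
time: 30.02
tool_pos: [595.0, -275.8, 273.8]
tcp_rot: [-180.0, -0.0, -165.9]
ft_force: [6.6, -5.0, -7.8]
finger_gap: 16.7
grip_force: 78.2
```

```bash

python3 -m handwheel '[[-1,0,0,-0.05,0,0,0],[-1,0,0,-0.05,0,0,0],[-1,0,0,0,0,0,0],[-1,0,0,0,0,0,0]]'
python3 -m handwheel '[[-1,0,0,-0.05,0,0,0],[-1,0,0,0,0,0,0],[-1,0,0,0,0,0,0],[-1,0,0,0,0,0,0]]'
```

```text
time: 30.35
tool_pos: [594.9, -275.7, 274.1]
tcp_rot: [180.0, -0.0, -165.9]
ft_force: [7.0, -6.0, -11.7]
finger_gap: 16.8
grip_force: 78.4
time: 30.68
tool_pos: [594.8, -275.7, 274.1]
tcp_rot: [180.0, -0.1, -165.9]
ft_force: [9.6, -5.6, -13.2]
finger_gap: 16.8
grip_force: 78.3
```

The hard stop is reached: z no longer rises while the force does. One last look before handing in.

```bash

python3 -m handwheel '[[-1,0,0,-0.05,0,0,0],[-1,0,0,0,0,0,0],[-1,0,0,0,0,0,0],[-1,0,0,0,0,0,0]]'
python3 - <<'E'
from h import *
p=snapshot("side");cv2.imwrite("pics/z.png",p["image"][:,:,::-1])
print([(q,np.round(d["location"],1).tolist(),round(d["conf"],2)) for q in("mast_grip","camera","long_mid","short_mid","pot","tester") for d in place_of(p,q)[:1]])
E
```

```text
time: 31.02
tool_pos: [594.8, -275.7, 274.1]
tcp_rot: [179.9, -0.1, -165.9]
ft_force: [9.0, -6.7, -15.5]
finger_gap: 16.9
grip_force: 78.3
[('mast_grip', [564.7, 275.4, 24.8], 0.63), ('camera', [593.8, -276.0, 209.0], 0.62), ('long_mid', [613.8, 60.4, 24.0], 0.53), ('short_mid', [357.5, 166.3, 10.2], 0.55), ('pot', [437.1, 194.3, 3.2], 0.55), ('tester', [386.3, -37.1, 0.4], 0.84)]
```

View pics/z.png

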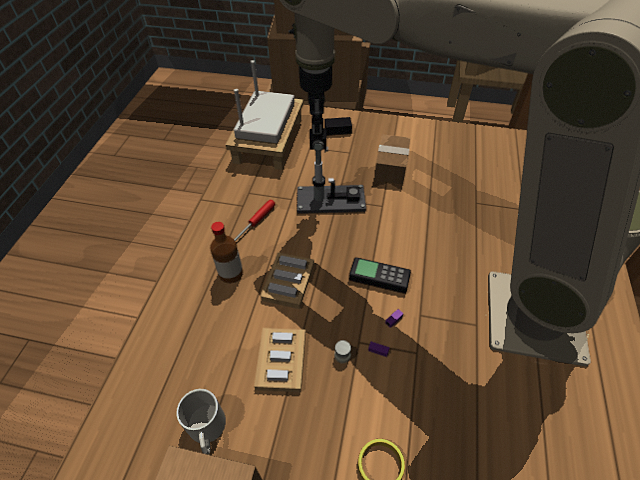

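The mast is fully extended in the gripper, with the camera at (318,140) and its underside at about 209 mm. Both rows are filled at (287,275) and (280,355), and nothing else has moved.

```bash
python3 -c "
from bench import *
print(hand_in())"
```

```text
the job is handed in; nothing more can be done
None
```

Job handed in at about 31 s: both standoffs are seated in their own racks, the release button is fully down, and the gripper is holding the mast at its second stop.

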